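# Make up the urn's fittings tray

### The arm

A 7-joint arm with a two-finger parallel gripper is mounted at the origin on the work surface. World frame = base frame: x ahead of the robot, y to its left, z up, the work surface at z = 0. Lengths are in m, angles in rad, forces in N, time in s.
With the tool pointing down it reaches from about 0.4 to 0.85 m from the base axis. Payload 4.5 kg.
Tool frame: the origin (TCP) lies at the very end of the fingers, on their centre line; the grasp point (between the pads) lies 19 mm behind it (grip_point_offset is the distance from the TCP to the grasp point, in m); z points along the fingers, y is the line along which they close (so a half turn about z gives the same grasp; the last joint's range is limited). The gripper opens to 88 mm and grips with 3 to 60 N. Pads are 18 mm wide; open, the fingers measure 123 mm over their backs; the gripper's body (75 mm by 187 mm) begins 45 mm behind the grasp point.
Start: joints at [-1.314, 0.689, -0.195, 1.565, 0.157, 0.902, -0.215], TCP at [0.138, 0.61, 0.239] pointing down, gripper open.
Joint ranges: [-3.01, 3.01], [-0.46, 2.08], [-1.47, 1.51], [0.13, 2.56], [-1, 4.14], [0.04, 2.09], [-2.66, 2.66]. Speed limits (rad/s): [2.57, 2.57, 3.14, 3.14, 3.14, 3.14, 3.14].

### API

Orientations are given as a unit quaternion [x, y, z, w].
In Python, from plant import get_state, snapshot, camera_params, finish_job, grip_point_offset gives the robot as it stands.
- The arm moves only by the tool handwheel, called after "Request:" as name(argument=value, ...), one argument or row to a line, values as JSON. Schema: {"type":"object","properties":{"rows":{"type":"array","items":{"type":"object","properties":{"aperture":{"type":"number"},"dx":{"type":"number"},"dy":{"type":"number"},"dz":{"type":"number"},"ax":{"type":"number"},"ay":{"type":"number"},"az":{"type":"number"}},"additionalProperties":false,"required":["aperture"]},"minItems":1,"maxItems":10},"grip_n":{"type":"number"},"only":{"type":"string"},"quiet":{"type":"boolean"},"lines":{"type":"string"}},"required":["rows"],"additionalProperties":false}. rows is a list of rows, 1 to 10 of them, each an object with the fields aperture (the opening from 0.0 (shut) to 1.0 (fully open)), dx, dy, dz (the shift in m), ax, ay, az (a rotation vector in rad); a field left out counts as zero (the opening has to be given); each row is the pose to reach, as a shift and turn from the pose commanded when the call began, along the tool's axes at that moment; what a row does not reach only later rows make up. A row lasts 1/10 s, in which the tool goes at most 0.05 m and 0.15 rad, less where a joint would pass 70% of its speed; a pose out of reach is approached as far as the arm can. The fingers move at their own pace and stop on an object; grip_n is the grip in N (left out, the last holds). Time passes only in rows, so rows that do not move let the fingers close. The tool returns the time, the measured TCP pose, the force, the opening and the grip force at its end. only (a regular expression) keeps the lines of the reply that match it, lines (a string "A,B") keeps lines A to B, and quiet returns only ok. Input that does not fit is refused with a message, and nothing moves.
- get_state(): the state, without advancing time (a new reading comes with each control period).
- snapshot(name): name is "side" or "top" or "wrist"; returns (picture, depth): 384x512x3 uint8, red, green, blue; 384x512 float32, m along the optical axis (not along the pixel's ray), 0 where there is no reading.
- camera_params(name): a dict with "fx", "fy", "cx", "cy" (pixels), "rvec" (rotation vector, rad) and "tvec" (3), from world to camera coordinates, as OpenCV has them. Camera axes: x right, y down, z forward; pixel columns grow to the right and rows downward; lengths in m; the calibration is good to about 2 mm. A picture is of the moment at which its call begins: read the wrist's pose just before it. camera_params takes no time and is no camera call; for the wrist camera it gives the pose at the moment of the call.
- finish_job(): hands the job in; it is judged then, once.
The state is a dict: "clock": time; "q": joint angles; "qd": joint speeds; "joint_torque": joint torques, N m; "tool_pos": TCP position; "eef_rot": TCP orientation; "contact_force": force on the tool from outside, world axes, zero at the start; "moment": the same for the moment, N m; "opening": opening from 0.0 (shut) to 1.0 (fully open); "finger_force": force on a finger pad.
Only numpy, scipy, OpenCV 4.12 (cv2) and the standard library are available. Lean on these libraries where they do the work, as an engineer would, in place of code of your own. Each camera call takes 0.05 s, during which the arm holds its last target. There are 200 camera calls.

### The job

Make up the wooden fittings tray for the urn under repair: stand the two large bow handles on their feet, one in each of the two long bays, lay the complete tap (the one that still has its T-key) flat in the larger of the two short bays, and stand the large lid knob upright in the smaller one. Set each part down gently on the tray's floor, do not drop it. Leave the small handle, the small knob, the tap without its key and the flux tin where they lie.

Things in the scene. Friction and masses are not known exactly. Their poses are not given: they have to be found in the camera images.
- tray: Loose wooden tray, 234 (x) by 194 (y) mm, turned any way, 1.3 kg. Origin: centre of underside, z up. Floor 6 mm thick, outer walls 26 mm high, dividers 24. Four bays (inside size x by y; centre in the tray frame, mm): two long bays 58 by 184 at (-83, 0) and (-21, 0); larger short bay 100 by 110 at (62, -37), for the tap; smaller short bay 100 by 70 at (62, 57), for the knob.
- handle_a: Large brass bow handle, one of two alike: a bar bent into a flat-topped arch on two foot plates, standing like a bridge. 112 x 30 mm, 46 mm high; plates 28 x 30 x 4 mm at its ends. Bar 13 mm thick, free on both sides; its straight top runs from x = -25 to +25 mm, axis 39.5 mm above the underside. Origin: centre of the underside; x along its length, z up. About 0.2 kg.
- handle_b: Large brass bow handle, one of two alike: a bar bent into a flat-topped arch on two foot plates, standing like a bridge. 112 x 30 mm, 46 mm high; plates 28 x 30 x 4 mm at its ends. Bar 13 mm thick, free on both sides; its straight top runs from x = -25 to +25 mm, axis 39.5 mm above the underside. Origin: centre of the underside; x along its length, z up. About 0.2 kg.
- knob: Large lid knob, standing upright: pale turned wooden head 38 mm across (widest 29 to 35 mm above the underside) on a narrow neck and a brass skirt 38 mm across; 44 mm high. Origin: centre of the underside, z up; round, so its yaw has no meaning. About 0.11 kg.
- tap: Complete brass tap lying flat, 77 (x) by 71 (y) mm, 26 high, axis 13 mm up, 0.26 kg. Origin: centre of that outline, on the underside. Round shank 20 mm thick from x = -39 to -6 (grip at x = -20), then a hexagon and a cross barrel 26 mm thick at x = 16; spout, 19 mm thick, sticks out to y = -35 at x = 30; T-key, its bar 36 mm long, sticks out to y = +36 at x = 16.
- small_handle: Look-alike, to be left: a brass bow handle of the same shape but small, 74 mm long, 22 mm wide, 32 mm high. Origin: centre of the underside; x along its length.
- small_knob: Look-alike, to be left: a lid knob of the same shape but small, 26 mm across and 30 mm high. Origin: centre of the underside.
- keyless_tap: Look-alike, to be left: a brass tap like the complete one, with shank, hexagon, barrel and spout, but without the T-key (only a dark hole at the barrel's end), 77 x 50 mm, 26 mm high. Origin and axes as for the complete tap.
- flux_tin: Round flat steel flux tin, 63 mm across, 25 mm high, to be left. Origin: centre of the underside.
Not all that is in view belongs to the job. What is shaped like the tap but purple is not meant.

How it is judged:
By the outcome, as a careful person would: the job done as asked, in the order asked, and still so for the second after the job is handed in, with the robot touching nothing.
It also fails if it takes over 96 s, if anything falls off the work surface, if the arm or the gripper's body presses on something with over 40 N, if the wrist force passes 120 N, or if a joint passes its speed limit or range.

## Working session

There is one attempt and no reset: what is moved stays moved. The work goes in short steps, Python scripts to look and compute and a tool call to move; the robot and the scene stay as the last step left them, time stands still between calls to the robot, and variables do not carry over. Pictures are saved under pics/ and viewed, at most 14 in all, crops included, and the job is handed in when it is done.

```bash
ls; mkdir -p pics
```

Create h.py:
```python
import numpy as np, cv2
from plant import *
from scipy.spatial.transform import Rotation as R
def snap(n):
    p=camera_params(n); im,d=snapshot(n); return im,d,p
def save(im,f): cv2.imwrite('pics/'+f,cv2.cvtColor(im,cv2.COLOR_RGB2BGR))
def cam(p):
    Rm=R.from_rotvec(np.ravel(p['rvec'])).as_matrix(); return Rm,np.ravel(p['tvec'])
def ray(p,uv,z):
    Rm,t=cam(p); uv=np.atleast_2d(uv).astype(float)
    d=np.c_[(uv[:,0]-p['cx'])/p['fx'],(uv[:,1]-p['cy'])/p['fy'],np.ones(len(uv))]@Rm
    c=-Rm.T@t; return c+d*((z-c[2])/d[:,2])[:,None]
def cloud(p,d):
    Rm,t=cam(p); v,u=np.indices(d.shape)
    P=np.stack([(u-p['cx'])/p['fx']*d,(v-p['cy'])/p['fy']*d,d],-1)
    W=(P-t)@Rm; W[d==0]=np.nan; return W
def proj(p,X):
    Rm,t=cam(p); c=np.atleast_2d(X)@Rm.T+t
    return np.c_[c[:,0]/c[:,2]*p['fx']+p['cx'],c[:,1]/c[:,2]*p['fy']+p['cy']]
def tool(goal,yaw=None):
    """shift in tool axes and turn to reach goal TCP (world), tool down with closing line at yaw"""
    s=get_state(); r=R.from_quat(s['eef_rot']); d=r.inv().apply(np.array(goal)-s['tool_pos'])
    rv=np.zeros(3)
    if yaw is not None:
        best=None
        for k in (0,np.pi,-np.pi):
            a=yaw+k; y=np.array([np.cos(a),np.sin(a),0]); z=np.array([0,0,-1.]); x=np.cross(y,z)
            v=(r.inv()*R.from_matrix(np.c_[x,y,z])).as_rotvec()
            if best is None or np.linalg.norm(v)<np.linalg.norm(best): best=v
        rv=best
    print('shift',d.round(4),'rot',rv.round(3),'q',np.round(s['q'],2)); return d,rv
```

Run:
```python
from h import *
print({k:(np.round(v,3) if not isinstance(v,str) else v) for k,v in get_state().items()}, grip_point_offset)
for n in('top','side'):
    im,d,p=snap(n); save(im,n+'0.png'); print(n,p); np.savez(n+'0.npz',im=im,d=d)
```

```text
pics
{'clock': np.float64(0.0), 'q': array([-1.314,  0.69 , -0.195,  1.566,  0.157,  0.903, -0.215]), 'qd': array([ 0.002, -0.001,  0.001,  0.001, -0.001, -0.001, -0.001]), 'joint_torque': array([ 0.0000e+00, -5.2758e+01, -1.2670e+00, -1.5343e+01, -5.3000e-02,
        7.0000e-03,  0.0000e+00]), 'tool_pos': array([0.138, 0.609, 0.238]), 'eef_rot': array([ 0.111,  0.994, -0.001, -0.   ]), 'contact_force': array([-0.427,  0.478, -0.53 ]), 'moment': array([-0.096, -0.022, -0.029]), 'finger_force': np.float64(0.0), 'opening': np.float64(1.0)} 0.0187
top {'fx': 416.1731536171947, 'fy': 416.1731536171947, 'cx': 259.07624412172123, 'cy': 186.62070826988614, 'rvec': array([ 2.22017924, -2.16968805,  0.10652532]), 'tvec': array([-0.01261283,  0.47451874,  1.17712822])}
side {'fx': 485.29416059273086, 'fy': 485.29416059273086, 'cx': 251.5224315329811, 'cy': 193.4254404974647, 'rvec': array([ 2.16666437, -0.43913087,  0.22039964]), 'tvec': array([-0.41880575,  0.14275863,  1.32161843])}
```

View pics/top0.png

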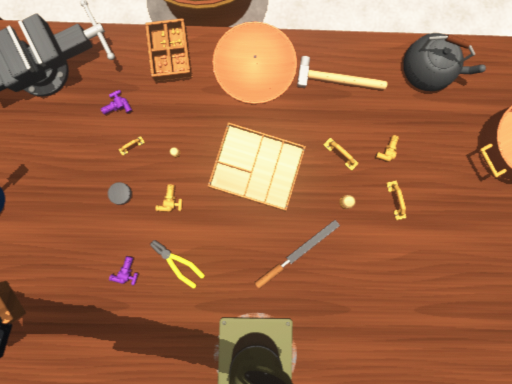

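View pics/side0.png

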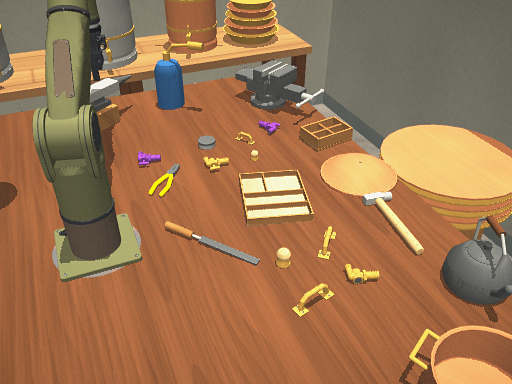

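Top view. The candidates are:
- **Handles:** (341,154) and (397,200) look large, (131,146) small, and the one at (490,160) belongs to a pot.
- **Knobs:** (348,202) large, (174,152) small.
- **Taps:** (168,199) and (388,149) are brass; (117,102) and (125,272) are purple.
- **Tray:** at (257,166).

Next I crop the taps close up and measure everything.

Run:
```python
from h import *
im=np.load('top0.npz')['im']; ims=np.load('side0.npz')['im']
z=lambda a,u,v,r=25:cv2.resize(a[v-r:v+r,u-r:u+r],(300,300),interpolation=cv2.INTER_CUBIC)
save(np.vstack([np.hstack([z(im,168,199),z(im,388,149)]),np.hstack([z(ims,216,162),z(ims,362,275)])]),'crop.png')
d=np.load('top0.npz')['d']; p=camera_params('top'); W=cloud(p,d)
hsv=cv2.cvtColor(im,cv2.COLOR_RGB2HSV)
m=((W[...,2]>0.008)&(W[...,2]<.08)).astype(np.uint8)
print('table z',np.nanmedian(W[210:300,300:400,2]), np.nanmedian(W[100:140,270:320,2]))
n,l,s,c=cv2.connectedComponentsWithStats(m)
for i in range(1,n):
    if 15<s[i,4]<9000:
        P=W[l==i]; r=cv2.minAreaRect((P[:,:2]*1000).astype(np.float32))
        print(c[i].round(0),s[i,4],'ctr',np.round(r[0],1),'sz',np.round(r[1],0),'ang',round(r[2],1),'zmax',np.nanpercentile(P[:,2],[50,98]).round(4))
```

```text
table z 0.000505470191734572 0.0004105600161942385
[89.  8.] 21 ctr [960.  486.4] sz [43.  5.] ang 22.9 zmax [0.0773 0.0793]
[169.  49.] 2073 ctr [865.  268.5] sz [164. 110.] ang 8.6 zmax [0.0308 0.0533]
[255.  62.] 5038 ctr [845.8  19.3] sz [245. 245.] ang 8.4 zmax [0.0336 0.0514]
[98. 34.] 34 ctr [881.9 454.7] sz [18. 43.] ang 40.3 zmax [0.0767 0.0796]
[427.  69.] 1245 ctr [ 837.7 -497.9] sz [176. 143.] ang 36.7 zmax [0.0633 0.0792]
[79. 50.] 158 ctr [839.7 509.2] sz [18. 89.] ang 39.5 zmax [0.0669 0.0794]
[335.  77.] 968 ctr [ 804.3 -241. ] sz [259.  88.] ang 83.3 zmax [0.0237 0.0297]
[46. 81.] 912 ctr [756.9 613.6] sz [ 53. 154.] ang 36.0 zmax [0.0221 0.0774]
[117. 104.] 338 ctr [701.2 421.3] sz [72. 77.] ang 29.3 zmax [0.0211 0.0288]
[494. 147.] 916 ctr [ 608.3 -667.7] sz [205. 112.] ang 8.1 zmax [0.0556 0.0795]
[258. 165.] 1414 ctr [537.1   5.2] sz [234. 200.] ang 74.2 zmax [0.0223 0.03  ]
[235. 133.] 30 ctr [630.6  71.3] sz [24. 22.] ang 28.6 zmax [0.0092 0.0123]
[389. 150.] 280 ctr [ 599.1 -376. ] sz [51. 78.] ang 70.9 zmax [0.022  0.0292]
[130. 144.] 83 ctr [586.3 370.5] sz 
[... 724 characters left out ...]
70. 200.] 344 ctr [437.3 252.4] sz [71. 77.] ang 86.5 zmax [0.0216 0.0292]
[400. 199.] 170 ctr [ 447.9 -403.4] sz [93. 16.] ang 15.6 zmax [0.0422 0.0498]
[  1. 199.] 67 ctr [421.1 727.1] sz [59. 10.] ang 1.1 zmax [0.016  0.0267]
[348. 201.] 144 ctr [ 437.5 -255.5] sz [36. 35.] ang 41.3 zmax [0.0416 0.0465]
[290. 260.] 594 ctr [ 275.7 -102.3] sz [ 23. 258.] ang 38.6 zmax [0.0139 0.0267]
[176. 262.] 571 ctr [259.5 227.9] sz [176.  55.] ang 47.3 zmax [0.0133 0.0186]
[125. 272.] 366 ctr [232.8 368.9] sz [72. 76.] ang 78.6 zmax [0.0214 0.0286]
[  9. 304.] 705 ctr [140.5 671.3] sz [118.  45.] ang 10.3 zmax [0.0484 0.074 ]
[254. 340.] 2629 ctr [14.4 -1.7] sz [180. 206.] ang 0.5 zmax [0.013  0.0681]
```

View pics/crop.png

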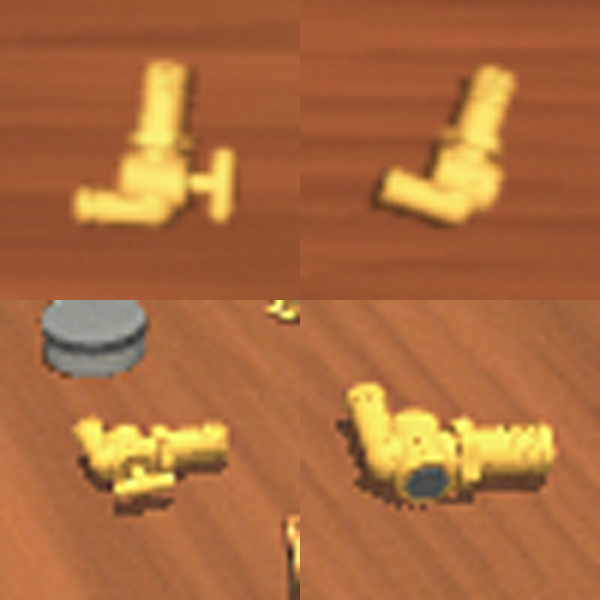

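The crops settle the tap: (168,199) has the T-key, and (388,149) has only a dark hole. The chosen parts are handles (341,154) and (397,200), tap (168,199) and knob (348,202). Next I refine the tray and work out the hover moves.

Run:
```python
from h import *
D=np.load('top0.npz'); im,d=D['im'],D['d']; p=camera_params('top')
W=cloud(p,d)
def tray(im,p,box):
    hsv=cv2.cvtColor(im,cv2.COLOR_RGB2HSV); m=((hsv[...,2]>150)&(hsv[...,0]>10)&(hsv[...,0]<35)).astype(np.uint8)
    k=np.zeros_like(m); x0,y0,x1,y1=box; k[y0:y1,x0:x1]=m[y0:y1,x0:x1]
    c=max(cv2.findContours(cv2.morphologyEx(k,cv2.MORPH_CLOSE,np.ones((7,7))),0,2)[0],key=cv2.contourArea)
    return cv2.convexHull(c)[:,0]
h=tray(im,p,(200,118,312,214))
print('hull n',len(h))
r=cv2.minAreaRect((ray(p,h,.026)[:,:2]*1000).astype(np.float32)); print('tray top',r)
ps=camera_params('wrist'); s=get_state(); Rm,t=cam(ps); r=R.from_quat(s['eef_rot'])
print('wrist cam in tool',r.inv().apply(-Rm.T@t-s['tool_pos']).round(3),'cam axes in tool cols',(r.inv().as_matrix()@Rm.T).round(2),ps['fx'])
tool([.56,-.12,.34],np.radians(143.5))
```

```text
hull n 15
tray top ((535.72802734375, 9.512771606445312), (273.88421630859375, 319.6170349121094), 1.2809029817581177)
wrist cam in tool [ 0.084 -0.001 -0.147] cam axes in tool cols [[ 0.   -0.95 -0.31]
 [ 1.    0.    0.  ]
 [-0.   -0.31  0.95]] 334.89314458941055
shift [-0.5726 -0.6179 -0.1009] rot [-2.000e-03 -1.000e-03 -1.157e+00] q [-1.31  0.69 -0.19  1.57  0.16  0.9  -0.22]
```

Request:
handwheel(
  rows=[
    {"aperture":1,"dx":-0.57,"dy":-0.62,"dz":-0.1,"az":-1.157},
    {"aperture":1,"dx":-0.57,"dy":-0.62,"dz":-0.1,"az":-1.157},
    {"aperture":1,"dx":-0.57,"dy":-0.62,"dz":-0.1,"az":-1.157},
    {"aperture":1,"dx":-0.57,"dy":-0.62,"dz":-0.1,"az":-1.157},
    {"aperture":1,"dx":-0.57,"dy":-0.62,"dz":-0.1,"az":-1.157},
    {"aperture":1,"dx":-0.57,"dy":-0.62,"dz":-0.1,"az":-1.157},
    {"aperture":1,"dx":-0.57,"dy":-0.62,"dz":-0.1,"az":-1.157},
    {"aperture":1,"dx":-0.57,"dy":-0.62,"dz":-0.1,"az":-1.157},
    {"aperture":1,"dx":-0.57,"dy":-0.62,"dz":-0.1,"az":-1.157},
    {"aperture":1,"dx":-0.57,"dy":-0.62,"dz":-0.1,"az":-1.157},
  ],
)

```text
clock: 1.1
tool_pos: [0.3846, 0.1788, 0.2975]
eef_rot: [-0.45, 0.893, 0.0, -0.0]
contact_force: [1.4, 1.2, -0.5]
opening: 1.002
finger_force: 0.0
```

Run:
```python
from h import *
tool([.50,-.10,.36],np.radians(143.5))
```

```text
shift [ 0.1556 -0.2585 -0.0625] rot [ 0.    -0.     0.001] q [-0.1   0.39 -0.62  2.04  0.31  0.81  1.6 ]
```

Request:
handwheel(
  rows=[
    {"aperture":1,"dx":0.156,"dy":-0.258,"dz":-0.062},
    {"aperture":1,"dx":0.156,"dy":-0.258,"dz":-0.062},
    {"aperture":1,"dx":0.156,"dy":-0.258,"dz":-0.062},
    {"aperture":1,"dx":0.156,"dy":-0.258,"dz":-0.062},
    {"aperture":1,"dx":0.156,"dy":-0.258,"dz":-0.062},
    {"aperture":1,"dx":0.156,"dy":-0.258,"dz":-0.062},
    {"aperture":1,"dx":0.156,"dy":-0.258,"dz":-0.062},
    {"aperture":1,"dx":0.156,"dy":-0.258,"dz":-0.062},
    {"aperture":1,"dx":0.156,"dy":-0.258,"dz":-0.062},
  ],
)

```text
clock: 2.0
tool_pos: [0.498, -0.0963, 0.359]
eef_rot: [-0.451, 0.892, 0.001, -0.0]
contact_force: [-0.4, 0.5, -0.5]
opening: 1.0
finger_force: 0.0
```

Run:
```python
from h import *
import json
im,d,p=snap('wrist'); save(im,'w1.png')
np.savez('w1.npz',im=im,d=d,**{k:p[k] for k in('fx','fy','cx','cy','rvec','tvec')})
W=cloud(p,d)
print('table z',np.nanmedian(W[...,2]))
m=((W[...,2]>0.012)&(W[...,2]<.08)).astype(np.uint8)
n,l,s,c=cv2.connectedComponentsWithStats(m)
for i in range(1,n):
    if 100<s[i,4]<40000:
        P=W[l==i]; r=cv2.minAreaRect((P[:,:2]*1000).astype(np.float32))
        print(c[i].round(0),s[i,4],'ctr',np.round(r[0],1),'sz',np.round(r[1],0),'ang',round(r[2],1),'z',np.nanpercentile(P[:,2],[50,95]).round(4))
```

```text
table z 0.0017048553977555565
[61. 10.] 1166 ctr [ 596.2 -372.5] sz [31. 86.] ang 54.4 z [0.0219 0.0265]
[213.  12.] 695 ctr [ 437.7 -252.2] sz [29. 38.] ang 54.3 z [0.0425 0.0449]
[420.  48.] 1787 ctr [243.9 -65. ] sz [ 22. 166.] ang 38.6 z [0.0201 0.0253]
[139.  88.] 752 ctr [ 575.3 -239.5] sz [94. 14.] ang 48.5 z [0.0437 0.0474]
[268. 201.] 4053 ctr [531.3   6.8] sz [235. 194.] ang 74.2 z [0.0249 0.0278]
[ 50. 200.] 2969 ctr [ 804.1 -221.3] sz [221.  89.] ang 83.1 z [0.0244 0.0272]
[490. 216.] 1177 ctr [252.6 230.6] sz [176.  46.] ang 60.6 z [0.0142 0.016 ]
[ 85. 274.] 782 ctr [858.7 -77.1] sz [140.  27.] ang 9.1 z [0.0212 0.0314]
[414. 274.] 477 ctr [407.8 253.5] sz [25. 74.] ang 6.5 z [0.0202 0.0267]
[168. 294.] 1575 ctr [750.1  36. ] sz [80. 86.] ang 33.6 z [0.0302 0.0457]
[135. 352.] 467 ctr [881.1  90. ] sz [ 48. 105.] ang 34.3 z [0.0347 0.0441]
[360. 370.] 215 ctr [584.3 369.3] sz [ 9. 60.] ang 33.1 z [0.0285 0.0335]
[217. 375.] 710 ctr [809.7 224.7] sz [ 56. 111.] ang 54.1 z [0.0278 0.0497]
```

View pics/w1.png

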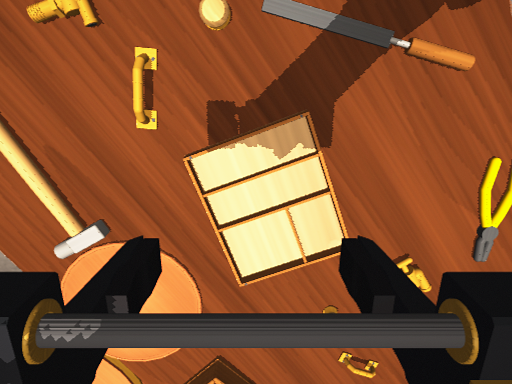

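The wrist view shows the tray centred at (268,201) with its short bays low in the picture; the larger one is at (262,245) and the smaller at (320,225). Handle a is at (146,88) and the knob at (213,12). I hover closer to handle a next.

Add to h.py:
```python
def look(cx,cy,zmin,rad=.09,f=None,zmax=.09):
    im,d,p=snap('wrist'); W=cloud(p,d)
    if f: save(im,f)
    m=(W[...,2]>zmin)&(W[...,2]<zmax)&(np.hypot(W[...,0]-cx,W[...,1]-cy)<rad)
    P=W[m]; q=(P[:,:2]*1000).astype(np.float32); r=cv2.minAreaRect(q)
    mu=q.mean(0); w,v=np.linalg.eigh(np.cov(q.T)); a=np.degrees(np.arctan2(v[1,1],v[0,1]))
    ring=(np.abs(W[...,2])<.006)&(np.hypot(W[...,0]-cx,W[...,1]-cy)<rad)
    print('n',len(P),'rect',np.round(r[0],1),np.round(r[1],1),round(r[2],1),'mean',mu.round(1),'axis',a.round(1),'z95',np.percentile(P[:,2],[50,95]).round(4),'table',np.median(W[ring][:,2]).round(4))
    return im,d,p,W
```

Run:
```python
from h import *
tool([.62,-.175,.2],np.radians(140))
```

```text
shift [-0.0084 -0.1454  0.1589] rot [0.002 0.    0.065] q [ 0.49  0.43 -0.59  1.72  0.27  1.07  2.31]
```

Request:
handwheel(
  rows=[
    {"aperture":1,"dx":-0.008,"dy":-0.145,"dz":0.159,"az":0.065},
    {"aperture":1,"dx":-0.008,"dy":-0.145,"dz":0.159,"az":0.065},
    {"aperture":1,"dx":-0.008,"dy":-0.145,"dz":0.159,"az":0.065},
    {"aperture":1,"dx":-0.008,"dy":-0.145,"dz":0.159,"az":0.065},
    {"aperture":1,"dx":-0.008,"dy":-0.145,"dz":0.159,"az":0.065},
    {"aperture":1,"dx":-0.008,"dy":-0.145,"dz":0.159,"az":0.065},
  ],
)

```text
clock: 2.65
tool_pos: [0.6193, -0.1762, 0.1984]
eef_rot: [-0.422, 0.907, 0.002, -0.001]
contact_force: [-0.6, 0.2, 0.5]
opening: 0.998
finger_force: 0.0
```

Run:
```python
from h import *
im,d,p,W=look(.576,-.240,.038,f='w2.png')
hsv=cv2.cvtColor(im,cv2.COLOR_RGB2HSV)
# foot plates: brass, low
m=(hsv[...,0]>20)&(hsv[...,0]<32)&(hsv[...,1]>120)&(hsv[...,2]>110)&(np.hypot(W[...,0]-.576,W[...,1]+.24)<.08)
r=cv2.minAreaRect((ray(p,np.argwhere(m)[:,::-1],.004)[:,:2]*1000).astype(np.float32)); print('plates rect',r)
```

```text
n 1233 rect [ 575.8 -239. ] [75.5 13.7] 49.0 mean [ 574.8 -240.2] axis 48.8 z95 [0.0453 0.0475] table 0.0009
plates rect ((681.9239501953125, -177.4649658203125), (330.60687255859375, 522.28955078125), 57.89311599731445)
```

View pics/w2.png

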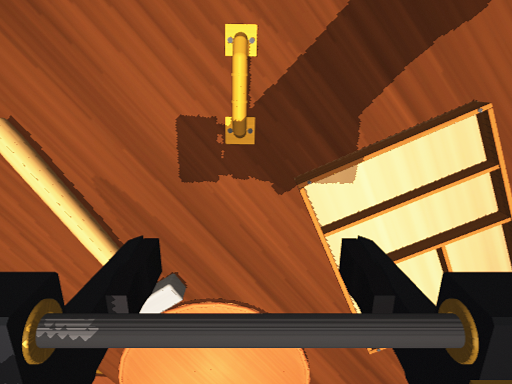

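Run:
```python
from h import *
p=camera_params('wrist')
c=ray(p,[(225.5,24),(257,24),(255,144),(225,144)],.004)[:,:2]*1000; print(c.round(1),c.mean(0), 'axis',np.degrees(np.arctan2(*(c[0]+c[1]-c[2]-c[3])[::-1])))
tool([.5752,-.2395,.021],np.radians(139))
```

```text
[[ 550.7 -289.4]
 [ 528.3 -270.6]
 [ 601.5 -185.5]
 [ 625.3 -205.5]] [ 576.44604404 -237.71816468] axis -131.18254781255874
shift [ 0.0776 -0.0075  0.1794] rot [0.002 0.001 0.016] q [ 0.46  0.79 -0.48  1.53  0.42  0.92  2.29]
```

Request:
handwheel(
  rows=[
    {"aperture":1,"dx":0.0765,"dy":-0.0075,"dz":0.03,"az":0.016},
    {"aperture":1,"dx":0.0765,"dy":-0.0075,"dz":0.07,"az":0.016},
    {"aperture":1,"dx":0.0765,"dy":-0.0075,"dz":0.1,"az":0.016},
    {"aperture":1,"dx":0.0765,"dy":-0.0075,"dz":0.14,"az":0.016},
    {"aperture":1,"dx":0.0765,"dy":-0.0075,"dz":0.165,"az":0.016},
    {"aperture":1,"dx":0.0765,"dy":-0.0075,"dz":0.179,"az":0.016},
    {"aperture":1,"dx":0.0765,"dy":-0.0075,"dz":0.179,"az":0.016},
    {"aperture":1,"dx":0.0765,"dy":-0.0075,"dz":0.179,"az":0.016},
  ],
)

```text
clock: 3.5
tool_pos: [0.5778, -0.2405, 0.0235]
eef_rot: [-0.414, 0.91, -0.001, 0.001]
contact_force: [0.6, 0.1, 1.0]
opening: 1.0
finger_force: 0.0
```

Request:
handwheel(
  rows=[
    {"aperture":0},
    {"aperture":0},
    {"aperture":0},
    {"aperture":0},
    {"aperture":0},
    {"aperture":0},
  ],
  grip_n=30,
)

```text
clock: 4.1
tool_pos: [0.5764, -0.2409, 0.0213]
eef_rot: [-0.414, 0.91, 0.0, -0.0]
contact_force: [0.8, -0.7, -0.9]
opening: 0.479
finger_force: 0.0
```

Request:
handwheel(
  rows=[
    {"aperture":0},
    {"aperture":0},
    {"aperture":0},
    {"aperture":0},
    {"aperture":0},
    {"aperture":0},
  ],
  grip_n=30,
)

```text
clock: 4.7
tool_pos: [0.5764, -0.2409, 0.0214]
eef_rot: [-0.414, 0.91, 0.0, -0.0]
contact_force: [-0.6, 0.9, 0.1]
opening: 0.132
finger_force: 29.8
```

Request:
handwheel(
  rows=[
    {"aperture":0,"dz":-0.02},
    {"aperture":0,"dz":-0.06},
    {"aperture":0,"dz":-0.1},
    {"aperture":0,"dz":-0.1},
  ],
)

```text
clock: 5.1
tool_pos: [0.58, -0.2416, 0.1264]
eef_rot: [-0.414, 0.91, -0.003, 0.004]
contact_force: [0.8, 0.0, -2.2]
opening: 0.132
finger_force: 30.0
```

Run:
```python
from h import *
# tray from both views' wall-top depth points
for n in('top0','w1'):
    D=np.load(n+'.npz'); p=camera_params('top') if n=='top0' else {k:D[k] for k in('fx','fy','cx','cy','rvec','tvec')}
    W=cloud(p,D['d']); m=(W[...,2]>.018)&(W[...,2]<.034)&(np.hypot(W[...,0]-.535,W[...,1]-.006)<.165)
    l=cv2.connectedComponentsWithStats(m.astype(np.uint8))
    i=1+l[2][1:,4].argmax(); ys=np.argwhere(l[1]==i)[:,::-1]
    for z in (.026,):
        q=(ray(p,ys,z)[:,:2]*1000).astype(np.float32); print(n,'ray',cv2.minAreaRect(q))
    print('cloud',cv2.minAreaRect((W[l[1]==i][:,:2]*1000).astype(np.float32)))
```

```text
top0 ray ((534.0426025390625, 5.884063720703125), (233.8491668701172, 194.1134033203125), 74.21556854248047)
cloud ((534.3114624023438, 5.944976806640625), (234.13502502441406, 194.3821258544922), 74.23197937011719)
w1 ray ((531.1649780273438, 6.212188720703125), (235.274169921875, 193.9349822998047), 74.15531158447266)
cloud ((531.2874145507812, 6.8336944580078125), (234.68597412109375, 194.21014404296875), 74.18254089355469)
```

Add to h.py:
```python
T0=np.array([.5327,.0062]); TY=np.radians(74.2)
def tr(x,y): return T0+np.array([np.cos(TY)*x-np.sin(TY)*y,np.sin(TY)*x+np.cos(TY)*y])
```

Run:
```python
from h import *
print(tr(-.021,0)); tool([*tr(-.021,0),.1],TY)
```

```text
[ 0.52698211 -0.01400658]
shift [-0.1365  0.1899  0.0253] rot [-0.005  0.009  1.129] q [ 0.56  0.86 -0.43  1.65  0.5   0.73  2.31]
```

Request:
handwheel(
  rows=[
    {"aperture":0,"dx":-0.1365,"dy":0.19,"az":1.129},
    {"aperture":0,"dx":-0.1365,"dy":0.19,"az":1.129},
    {"aperture":0,"dx":-0.1365,"dy":0.19,"az":1.129},
    {"aperture":0,"dx":-0.1365,"dy":0.19,"az":1.129},
    {"aperture":0,"dx":-0.1365,"dy":0.19,"az":1.129},
    {"aperture":0,"dx":-0.1365,"dy":0.19,"az":1.129},
    {"aperture":0,"dx":-0.1365,"dy":0.19,"az":1.129},
    {"aperture":0,"dx":-0.1365,"dy":0.19,"dz":0.025,"az":1.129},
    {"aperture":0,"dx":-0.1365,"dy":0.19,"dz":0.025,"az":1.129},
    {"aperture":0,"dx":-0.1365,"dy":0.19,"dz":0.025,"az":1.129},
  ],
)

```text
clock: 6.1
tool_pos: [0.5221, -0.0132, 0.0957]
eef_rot: [0.136, 0.991, -0.0, -0.001]
contact_force: [-0.1, 0.2, -1.7]
opening: 0.132
finger_force: 30.0
```

Run:
```python
from h import *
im,d,p,W=look(*tr(0,0),.02,rad=.17,zmax=.03,f='w3.png')
tool([*tr(-.021,0),.029],TY)
```

```text
n 12202 rect [526.2   8.4] [234.9 184.3] 74.0 mean [490.7  28.4] axis 67.1 z95 [0.0259 0.0277] table 0.001
shift [-0.0043  0.0005  0.0673] rot [-0.    -0.001  0.002] q [-0.03  0.79 -0.05  1.99  0.1   0.37  1.14]
```

View pics/w3.png

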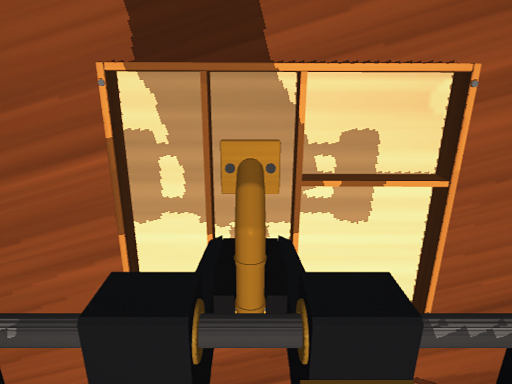

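Handle a hangs over the inner long bay, centred between the dividers at columns 208 and 300. I lower it.

Request:
handwheel(
  rows=[
    {"aperture":0,"dx":-0.004,"dz":0.03},
    {"aperture":0,"dx":-0.004,"dz":0.05},
    {"aperture":0,"dx":-0.004,"dz":0.06},
    {"aperture":0,"dx":-0.004,"dz":0.066},
    {"aperture":0,"dx":-0.004,"dz":0.066},
  ],
)

```text
clock: 6.65
tool_pos: [0.5269, -0.0143, 0.0304]
eef_rot: [0.137, 0.991, 0.0, -0.0]
contact_force: [-0.0, 0.5, -1.3]
opening: 0.132
finger_force: 30.0
```

Request:
handwheel(
  rows=[
    {"aperture":0,"dz":0.001},
    {"aperture":0,"dz":0.0015},
    {"aperture":0,"dz":0.002},
    {"aperture":0,"dz":0.002},
  ],
)

```text
clock: 7.05
tool_pos: [0.5271, -0.0142, 0.0287]
eef_rot: [0.137, 0.991, 0.0, 0.0]
contact_force: [-0.1, 0.7, -2.1]
opening: 0.134
finger_force: 30.0
```

Request:
handwheel(
  rows=[
    {"aperture":0,"dz":0.0008},
    {"aperture":0,"dz":0.0012},
    {"aperture":0,"dz":0.0012},
  ],
)

```text
clock: 7.35
tool_pos: [0.527, -0.0143, 0.0273]
eef_rot: [0.137, 0.991, 0.0, 0.0]
contact_force: [-0.4, 0.9, 0.3]
opening: 0.132
finger_force: 29.8
```

Request:
handwheel(
  rows=[
    {"aperture":0,"dz":0.0003},
    {"aperture":0,"dz":0.0006},
    {"aperture":0,"dz":0.0006},
  ],
)

```text
clock: 7.65
tool_pos: [0.527, -0.0143, 0.0273]
eef_rot: [0.137, 0.991, 0.0, 0.0]
contact_force: [-0.7, 0.1, 7.5]
opening: 0.136
finger_force: 29.3
```

Request:
handwheel(
  rows=[
    {"aperture":0.4,"dz":-0.0005},
    {"aperture":0.4,"dz":-0.0005},
    {"aperture":0.4,"dz":-0.0005},
    {"aperture":0.4,"dz":-0.0005},
    {"aperture":0.4,"dz":-0.02},
    {"aperture":0.4,"dz":-0.06},
    {"aperture":0.4,"dz":-0.11},
    {"aperture":0.4,"dz":-0.15},
  ],
)

```text
clock: 8.45
tool_pos: [0.527, -0.0143, 0.1787]
eef_rot: [0.137, 0.991, 0.0, 0.0]
contact_force: [1.3, -0.2, -0.1]
opening: 0.401
finger_force: 0.0
```

Run:
```python
from h import *
look(*tr(-.021,0),.04,rad=.08,f='w4.png')
# handle b at (.448,-.403) axis ~15.6 : camera over it, closing 105.6
a=np.radians(105.6); x=np.array([-np.sin(a),np.cos(a)]) # candidate
xt=np.cross([np.cos(a),np.sin(a),0],[0,0,-1])[:2]; print(xt)
tool([*(np.array([.449,-.402])-.07*xt),.2],a)
```

```text
n 1264 rect [526.7 -15.4] [13.3 82.3] 74.6 mean [522.4 -14.1] axis 164.2 z95 [0.051  0.0533] table 0.0057
[-0.96316257 -0.26891982]
shift [-0.0874 -0.3585 -0.0162] rot [ 0.     0.011 -0.549] q [-0.01  0.64 -0.07  1.92  0.08  0.57  1.15]
```

Request:
handwheel(
  rows=[
    {"aperture":1,"dx":-0.087,"dy":-0.358,"dz":-0.016,"az":-0.549},
    {"aperture":1,"dx":-0.087,"dy":-0.358,"dz":-0.016,"az":-0.549},
    {"aperture":1,"dx":-0.087,"dy":-0.358,"dz":-0.016,"az":-0.549},
    {"aperture":1,"dx":-0.087,"dy":-0.358,"dz":-0.016,"az":-0.549},
    {"aperture":1,"dx":-0.087,"dy":-0.358,"dz":-0.016,"az":-0.549},
    {"aperture":1,"dx":-0.087,"dy":-0.358,"dz":-0.016,"az":-0.549},
    {"aperture":1,"dx":-0.087,"dy":-0.358,"dz":-0.016,"az":-0.549},
    {"aperture":1,"dx":-0.087,"dy":-0.358,"dz":-0.016,"az":-0.549},
    {"aperture":1,"dx":-0.087,"dy":-0.358,"dz":-0.016,"az":-0.549},
    {"aperture":1,"dx":-0.087,"dy":-0.358,"dz":-0.016,"az":-0.549},
  ],
)

```text
clock: 9.5
tool_pos: [0.5131, -0.381, 0.1919]
eef_rot: [-0.136, 0.991, 0.001, -0.0]
contact_force: [0.6, 0.9, 0.1]
opening: 0.998
finger_force: 0.0
```

Run:
```python
from h import *
im,d,p,W=look(.448,-.402,.038,f='w5.png')
c,_=np.array([.448,-.402]),0
tool([.448,-.402,.021],np.radians(105.6))
```

```text
n 1283 rect [ 443.  -403.3] [74.3 13.9] 15.9 mean [ 442.1 -403.3] axis -165.3 z95 [0.0454 0.0476] table 0.0009
shift [ 0.0692 -0.0038  0.1711] rot [0.002 0.    0.003] q [ 0.74  0.77 -0.32  1.56  0.29  0.86  2.15]
```

View pics/w5.png

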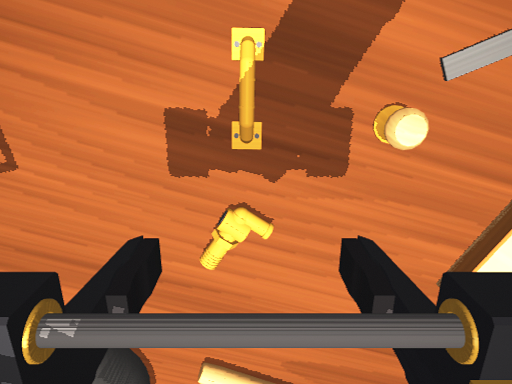

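Handle b is below, with its plates spanning (231,28) to (261,149); the knob is at (402,126).

Run:
```python
from h import *
p=camera_params('wrist')
c=ray(p,[(231,28),(265,28),(262,149),(231,149)],.004)[:,:2]*1000; print(c.mean(0), np.degrees(np.arctan2(*(c[0]+c[1]-c[2]-c[3])[::-1])))
tool([.4435,-.4030,.021],np.radians(105))
```

```text
[ 444.60292894 -401.02074556] -165.06245108835057
shift [ 0.0738 -0.0036  0.1711] rot [0.002 0.    0.014] q [ 0.74  0.77 -0.32  1.56  0.29  0.86  2.15]
```

Request:
handwheel(
  rows=[
    {"aperture":1,"dx":0.073,"dy":-0.003,"dz":0.03,"az":0.014},
    {"aperture":1,"dx":0.073,"dy":-0.003,"dz":0.07,"az":0.014},
    {"aperture":1,"dx":0.073,"dy":-0.003,"dz":0.1,"az":0.014},
    {"aperture":1,"dx":0.073,"dy":-0.003,"dz":0.14,"az":0.014},
    {"aperture":1,"dx":0.073,"dy":-0.003,"dz":0.16,"az":0.014},
    {"aperture":1,"dx":0.073,"dy":-0.003,"dz":0.171,"az":0.014},
    {"aperture":1,"dx":0.073,"dy":-0.003,"dz":0.171,"az":0.014},
    {"aperture":1,"dx":0.073,"dy":-0.003,"dz":0.171,"az":0.014},
  ],
)

```text
clock: 10.35
tool_pos: [0.4448, -0.4044, 0.0225]
eef_rot: [-0.13, 0.992, -0.0, 0.001]
contact_force: [0.1, 0.1, 0.3]
opening: 1.001
finger_force: 0.0
```

Request:
handwheel(
  rows=[
    {"aperture":0},
    {"aperture":0},
    {"aperture":0},
    {"aperture":0},
    {"aperture":0},
    {"aperture":0},
  ],
  grip_n=30,
)

```text
clock: 10.95
tool_pos: [0.4436, -0.405, 0.0216]
eef_rot: [-0.129, 0.992, 0.0, 0.0]
contact_force: [0.4, 0.4, -0.6]
opening: 0.483
finger_force: 0.0
```

Request:
handwheel(
  rows=[
    {"aperture":0},
    {"aperture":0},
    {"aperture":0},
    {"aperture":0},
    {"aperture":0},
    {"aperture":0},
  ],
  grip_n=30,
)

```text
clock: 11.55
tool_pos: [0.4435, -0.4047, 0.0216]
eef_rot: [-0.129, 0.992, 0.0, -0.0]
contact_force: [0.4, 0.1, 1.5]
opening: 0.134
finger_force: 29.5
```

Request:
handwheel(
  rows=[
    {"aperture":0,"dz":-0.02},
    {"aperture":0,"dz":-0.06},
    {"aperture":0,"dz":-0.1},
    {"aperture":0,"dz":-0.12},
    {"aperture":0,"dz":-0.12},
  ],
)

```text
clock: 12.05
tool_pos: [0.4452, -0.4064, 0.1443]
eef_rot: [-0.129, 0.992, -0.002, 0.002]
contact_force: [0.0, -0.3, -2.4]
opening: 0.127
finger_force: 29.9
```

Run:
```python
from h import *
tool([*tr(-.083,0),.13],TY)
```

```text
shift [-0.1478  0.3051  0.0133] rot [-0.004  0.005  0.534] q [ 0.83  0.79 -0.3   1.72  0.34  0.68  2.18]
```

Request:
handwheel(
  rows=[
    {"aperture":0,"dx":-0.148,"dy":0.305,"dz":0.013,"az":0.534},
    {"aperture":0,"dx":-0.148,"dy":0.305,"dz":0.013,"az":0.534},
    {"aperture":0,"dx":-0.148,"dy":0.305,"dz":0.013,"az":0.534},
    {"aperture":0,"dx":-0.148,"dy":0.305,"dz":0.013,"az":0.534},
    {"aperture":0,"dx":-0.148,"dy":0.305,"dz":0.013,"az":0.534},
    {"aperture":0,"dx":-0.148,"dy":0.305,"dz":0.013,"az":0.534},
    {"aperture":0,"dx":-0.148,"dy":0.305,"dz":0.013,"az":0.534},
    {"aperture":0,"dx":-0.148,"dy":0.305,"dz":0.013,"az":0.534},
    {"aperture":0,"dx":-0.148,"dy":0.305,"dz":0.013,"az":0.534},
    {"aperture":0,"dx":-0.148,"dy":0.305,"dz":0.013,"az":0.534},
  ],
)

```text
clock: 13.05
tool_pos: [0.5076, -0.0739, 0.1277]
eef_rot: [0.138, 0.99, -0.001, -0.001]
contact_force: [0.1, 0.1, -2.5]
opening: 0.13
finger_force: 29.9
```

Run:
```python
from h import *
tool([*tr(-.083,0),.0295],TY)
```

```text
shift [-0.0026  0.0011  0.0982] rot [-0.002 -0.002 -0.001] q [ 0.08  0.72 -0.05  2.    0.08  0.42  1.27]
```

Request:
handwheel(
  rows=[
    {"aperture":0,"dx":-0.002,"dy":0.001,"dz":0.04},
    {"aperture":0,"dx":-0.002,"dy":0.001,"dz":0.07},
    {"aperture":0,"dx":-0.002,"dy":0.001,"dz":0.085},
    {"aperture":0,"dx":-0.002,"dy":0.001,"dz":0.094},
    {"aperture":0,"dx":-0.002,"dy":0.001,"dz":0.097},
    {"aperture":0,"dx":-0.002,"dy":0.001,"dz":0.097},
  ],
)

```text
clock: 13.65
tool_pos: [0.5107, -0.0727, 0.0316]
eef_rot: [0.138, 0.99, -0.0, 0.0]
contact_force: [-0.4, 0.9, -2.3]
opening: 0.133
finger_force: 29.9
```

Request:
handwheel(
  rows=[
    {"aperture":0,"dz":0.001},
    {"aperture":0,"dz":0.0015},
    {"aperture":0,"dz":0.0015},
  ],
)

```text
clock: 13.95
tool_pos: [0.5111, -0.0719, 0.0306]
eef_rot: [0.137, 0.991, 0.0, 0.0]
contact_force: [-0.2, -1.6, -2.0]
opening: 0.135
finger_force: 29.9
```

Request:
handwheel(
  rows=[
    {"aperture":0,"dz":0.001},
    {"aperture":0,"dz":0.002},
    {"aperture":0,"dz":0.0022},
    {"aperture":0,"dz":0.0022},
  ],
)

```text
clock: 14.35
tool_pos: [0.5107, -0.0718, 0.0278]
eef_rot: [0.137, 0.991, 0.0, -0.0]
contact_force: [0.2, -0.5, -2.8]
opening: 0.13
finger_force: 29.9
```

Request:
handwheel(
  rows=[
    {"aperture":0,"dz":0.0004},
    {"aperture":0,"dz":0.0008},
    {"aperture":0,"dz":0.0008},
  ],
)

```text
clock: 14.65
tool_pos: [0.5108, -0.0715, 0.0274]
eef_rot: [0.137, 0.991, 0.0, 0.0]
contact_force: [-1.0, 1.1, 2.6]
opening: 0.132
finger_force: 29.4
```

Request:
handwheel(
  rows=[
    {"aperture":0.35,"dz":-0.0004},
    {"aperture":0.35,"dz":-0.0004},
    {"aperture":0.35,"dz":-0.0004},
    {"aperture":0.35,"dz":-0.0004},
    {"aperture":0.35,"dz":-0.02},
    {"aperture":0.35,"dz":-0.06},
    {"aperture":0.35,"dz":-0.11},
    {"aperture":0.35,"dz":-0.16},
  ],
)

```text
clock: 15.45
tool_pos: [0.5101, -0.0719, 0.1885]
eef_rot: [0.137, 0.991, -0.0, -0.001]
contact_force: [1.6, -0.4, -0.1]
opening: 0.345
finger_force: 0.0
```

Run:
```python
from h import *
im,d,p,W=look(*tr(-.083,0),.04,rad=.045); look(*tr(-.021,0),.04,rad=.045)
tool([.515,.252,.20],np.pi/2)
```

```text
n 1172 rect [510.7 -71.5] [13.6 82.6] 74.7 mean [507.4 -70.5] axis 164.3 z95 [0.0511 0.0535] table 0.0054
n 1183 rect [526.6 -15.7] [13.6 83. ] 75.1 mean [522.6 -15.2] axis 163.8 z95 [0.0511 0.0534] table 0.0057
shift [ 0.0876  0.3124 -0.0074] rot [ 0.001  0.012 -0.275] q [ 0.09  0.61 -0.07  1.95  0.07  0.57  1.28]
```

Both handles stand in their bays. Next is the tap.

Request:
handwheel(
  rows=[
    {"aperture":1,"dx":0.087,"dy":0.312,"dz":-0.01,"az":-0.275},
    {"aperture":1,"dx":0.087,"dy":0.312,"dz":-0.01,"az":-0.275},
    {"aperture":1,"dx":0.087,"dy":0.312,"dz":-0.01,"az":-0.275},
    {"aperture":1,"dx":0.087,"dy":0.312,"dz":-0.01,"az":-0.275},
    {"aperture":1,"dx":0.087,"dy":0.312,"dz":-0.01,"az":-0.275},
    {"aperture":1,"dx":0.087,"dy":0.312,"dz":-0.01,"az":-0.275},
    {"aperture":1,"dx":0.087,"dy":0.312,"dz":-0.01,"az":-0.275},
    {"aperture":1,"dx":0.087,"dy":0.312,"dz":-0.01,"az":-0.275},
    {"aperture":1,"dx":0.087,"dy":0.312,"dz":-0.01,"az":-0.275},
  ],
)

```text
clock: 16.45
tool_pos: [0.5112, 0.2513, 0.1964]
eef_rot: [-0.0, 1.0, -0.001, -0.001]
contact_force: [-0.8, -0.2, 0.1]
opening: 0.998
finger_force: 0.0
```

Run:
```python
from h import *
im,d,p,W=look(.437,.252,.01,rad=.06,f='w6.png'); np.savez('w6.npz',W=W)
```

```text
n 3290 rect [434.4 254.4] [70.6 76.8] 88.5 mean [425.  253.6] axis 162.0 z95 [0.022  0.0269] table 0.0009
```

View pics/w6.png

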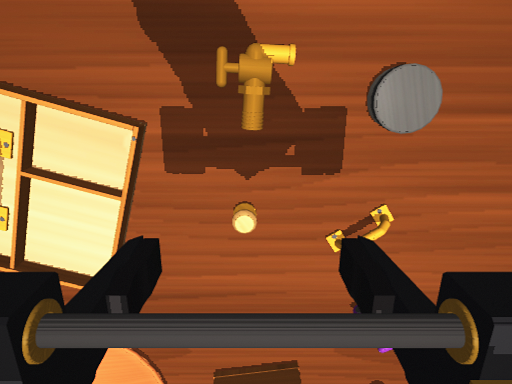

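The T-key tap has its shank at (253,110), key at (222,66) and spout at (285,53). The small knob is at (244,217), clear of the gripper.

Run:
```python
from h import *
W=np.load('w6.npz')['W']; m=(W[...,2]>.012)&(abs(W[...,1]-.254)<.03)&(W[...,0]>.445)&(W[...,0]<.475)
P=W[m]; r=cv2.minAreaRect((P[:,:2]*1000).astype(np.float32)); print(r,P[:,0].max(),np.percentile(P[:,2],[50,95]))
line=cv2.fitLine((P[P[:,2]>.018][:,:2]*1000).astype(np.float32),cv2.DIST_L2,0,.01,.01).ravel(); print(line,np.degrees(np.arctan2(line[1],line[0])))
g=np.array([.4344,.2544])+.02*np.array([np.cos(np.radians(-1.5)),np.sin(np.radians(-1.5))]); print(g)
tool([*g,.0035],np.radians(88.5))
```

```text
((458.8415222167969, 252.7689208984375), (21.07666015625, 27.3310546875), 87.08711242675781) 0.47292674498357584 [0.02252044 0.02472033]
[ 9.9718291e-01 -7.5008087e-02  4.5866101e+02  2.5282108e+02] -4.3016872
[0.45439315 0.25387646]
shift [0.0569 0.0043 0.1931] rot [-0.002 -0.001  0.025] q [-0.49  0.67 -0.08  1.78  0.08  0.7   0.96]
```

Request:
handwheel(
  rows=[
    {"aperture":1,"dx":0.057,"dy":0.0035,"dz":0.04,"az":0.042},
    {"aperture":1,"dx":0.057,"dy":0.0035,"dz":0.08,"az":0.042},
    {"aperture":1,"dx":0.057,"dy":0.0035,"dz":0.12,"az":0.042},
    {"aperture":1,"dx":0.057,"dy":0.0035,"dz":0.16,"az":0.042},
    {"aperture":1,"dx":0.057,"dy":0.0035,"dz":0.18,"az":0.042},
    {"aperture":1,"dx":0.057,"dy":0.0035,"dz":0.19,"az":0.042},
    {"aperture":1,"dx":0.057,"dy":0.0035,"dz":0.193,"az":0.042},
    {"aperture":1,"dx":0.057,"dy":0.0035,"dz":0.193,"az":0.042},
  ],
)

```text
clock: 17.3
tool_pos: [0.4553, 0.2548, 0.0046]
eef_rot: [0.022, 1.0, -0.0, 0.0]
contact_force: [-0.4, 0.2, -0.0]
opening: 0.998
finger_force: 0.0
```

Request:
handwheel(
  rows=[
    {"aperture":0},
    {"aperture":0},
    {"aperture":0},
    {"aperture":0},
    {"aperture":0},
    {"aperture":0},
  ],
  grip_n=55,
)

```text
clock: 17.9
tool_pos: [0.4546, 0.2556, 0.0042]
eef_rot: [0.021, 1.0, 0.0, 0.0]
contact_force: [0.5, -0.1, -0.2]
opening: 0.478
finger_force: 0.0
```

Request:
handwheel(
  rows=[
    {"aperture":0},
    {"aperture":0},
    {"aperture":0},
    {"aperture":0},
    {"aperture":0},
  ],
  grip_n=55,
)

```text
clock: 18.4
tool_pos: [0.4547, 0.2553, 0.0041]
eef_rot: [0.021, 1.0, -0.0, -0.0]
contact_force: [0.4, -0.7, -0.1]
opening: 0.211
finger_force: 54.9
```

Request:
handwheel(
  rows=[
    {"aperture":0,"dz":-0.01},
    {"aperture":0,"dz":-0.03},
    {"aperture":0,"dz":-0.06},
    {"aperture":0,"dz":-0.09},
    {"aperture":0,"dz":-0.09},
  ],
)

```text
clock: 18.9
tool_pos: [0.4565, 0.2566, 0.0976]
eef_rot: [0.021, 1.0, 0.002, 0.003]
contact_force: [0.6, 0.3, -2.7]
opening: 0.21
finger_force: 54.9
```

Run:
```python
from h import *
print(get_state()['moment'].round(2))
print(tr(.062,-.057)); tool([*tr(.062,-.057),.08],TY)
```

```text
[ 0.08 -0.11  0.02]
[0.6044278  0.05033754]
shift [-0.1564 -0.2     0.0177] rot [0.005 0.005 0.234] q [-0.57  0.78 -0.04  2.    0.08  0.36  0.84]
```

Request:
handwheel(
  rows=[
    {"aperture":0,"dx":-0.156,"dy":-0.2,"az":0.234},
    {"aperture":0,"dx":-0.156,"dy":-0.2,"az":0.234},
    {"aperture":0,"dx":-0.156,"dy":-0.2,"az":0.234},
    {"aperture":0,"dx":-0.156,"dy":-0.2,"az":0.234},
    {"aperture":0,"dx":-0.156,"dy":-0.2,"az":0.234},
    {"aperture":0,"dx":-0.156,"dy":-0.2,"az":0.234},
    {"aperture":0,"dx":-0.156,"dy":-0.2,"az":0.234},
    {"aperture":0,"dx":-0.156,"dy":-0.2,"az":0.234},
  ],
)

```text
clock: 19.7
tool_pos: [0.6007, 0.0509, 0.0932]
eef_rot: [0.137, 0.991, 0.001, -0.001]
contact_force: [-0.1, 0.4, -2.8]
opening: 0.209
finger_force: 54.9
```

Run:
```python
from h import *
im,d,p,W=look(*tr(.062,-.037),.02,rad=.1,f='w7.png'); tool([*tr(.062,-.057),.014],TY)
```

```text
n 7058 rect [566.9  42.7] [145.8 145.5] 74.3 mean [553.5  35.8] axis 78.2 z95 [0.0266 0.0528] table 0.0012
shift [-0.0042 -0.0002  0.0794] rot [ 0.001 -0.003  0.003] q [-0.12  0.86 -0.07  1.75  0.1   0.54  1.05]
```

View pics/w7.png

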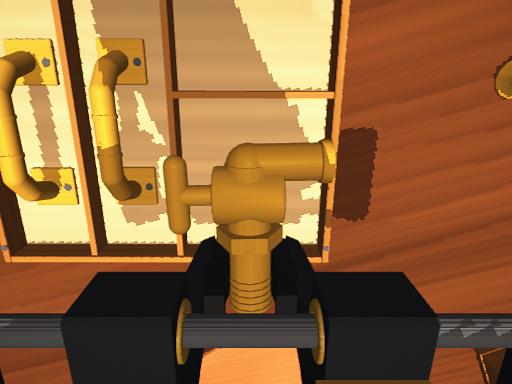

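The tap hangs above the larger bay, with the divider at row 95 clear beyond it. I check its extents in the tray frame.

Run:
```python
from h import *
im,d,p=snap('wrist'); W=cloud(p,d)
m=(W[...,2]>.075)&(W[...,2]<.125); m[260:]=0; m[235:,:215]=0; m[235:,285:]=0
P=W[m]; q=P[:,:2]-T0; c,s=np.cos(TY),np.sin(TY); x=(q[:,0]*c+q[:,1]*s)*1000; y=(-q[:,0]*s+q[:,1]*c)*1000
print('tray x',np.percentile(x,[.5,99.5]).round(1),'y',np.percentile(y,[1,99.5]).round(1),'z',np.percentile(P[:,2],[1,50,99]))
v,u=np.nonzero(m)
for n,k in (('spout',u>295),('key',u<200),('barrel',(u>220)&(u<280)&(v<220)&(v>165))): print(n,np.percentile(P[k][:,2],95),len(P[k]))
t=get_state()['tool_pos'][:2]-T0; print('tcp tray',(t[0]*c+t[1]*s)*1000,(-t[0]*s+t[1]*c)*1000)
```

```text
tray x [25.4 94.1] y [-42.4   6.5] z [0.10207969 0.11070223 0.11665085]
spout 0.11199170749363646 1547
key 0.10843828843327677 1999
barrel 0.11611907086900682 3173
tcp tray 62.32736709331035 -53.14845653490453
```

Request:
handwheel(
  rows=[
    {"aperture":0,"dx":-0.004,"dz":0.03},
    {"aperture":0,"dx":-0.004,"dz":0.055},
    {"aperture":0,"dx":-0.004,"dz":0.07},
    {"aperture":0,"dx":-0.004,"dz":0.077},
    {"aperture":0,"dx":-0.004,"dz":0.079},
    {"aperture":0,"dx":-0.004,"dz":0.079},
  ],
)

```text
clock: 20.4
tool_pos: [0.6063, 0.0485, 0.0155]
eef_rot: [0.137, 0.991, 0.0, 0.0]
contact_force: [-0.3, -0.1, -1.1]
opening: 0.213
finger_force: 54.9
```

Request:
handwheel(
  rows=[
    {"aperture":0,"dz":0.001},
    {"aperture":0,"dz":0.0016},
    {"aperture":0,"dz":0.0016},
  ],
)

```text
clock: 20.7
tool_pos: [0.6063, 0.0481, 0.014]
eef_rot: [0.138, 0.991, 0.0, 0.0]
contact_force: [0.6, 0.1, -2.0]
opening: 0.214
finger_force: 54.9
```

Request:
handwheel(
  rows=[
    {"aperture":0,"dz":0.0006},
    {"aperture":0,"dz":0.001},
    {"aperture":0,"dz":0.001},
  ],
)

```text
clock: 21.0
tool_pos: [0.606, 0.0481, 0.0125]
eef_rot: [0.137, 0.991, 0.0, -0.0]
contact_force: [1.0, 0.1, -3.4]
opening: 0.212
finger_force: 54.9
```

Request:
handwheel(
  rows=[
    {"aperture":0,"dz":0.0006},
    {"aperture":0,"dz":0.0012},
    {"aperture":0,"dz":0.0012},
  ],
)

```text
clock: 21.3
tool_pos: [0.6059, 0.0481, 0.0111]
eef_rot: [0.137, 0.991, -0.0, -0.0]
contact_force: [0.4, -0.4, -2.5]
opening: 0.213
finger_force: 54.9
```

Request:
handwheel(
  rows=[
    {"aperture":0,"dz":0.0005},
    {"aperture":0,"dz":0.001},
    {"aperture":0,"dz":0.001},
  ],
)

```text
clock: 21.6
tool_pos: [0.6061, 0.0481, 0.0103]
eef_rot: [0.137, 0.991, 0.0, 0.0]
contact_force: [0.4, 0.7, -1.9]
opening: 0.212
finger_force: 54.9
```

Request:
handwheel(
  rows=[
    {"aperture":0,"dz":0.0003},
    {"aperture":0,"dz":0.0006},
    {"aperture":0,"dz":0.0006},
  ],
)

```text
clock: 21.9
tool_pos: [0.6062, 0.0481, 0.01]
eef_rot: [0.137, 0.991, 0.0, 0.0]
contact_force: [-0.6, -0.6, 2.3]
opening: 0.212
finger_force: 54.9
```

Request:
handwheel(
  rows=[
    {"aperture":0,"dz":0.0002},
    {"aperture":0,"dz":0.0004},
    {"aperture":0,"dz":0.0004},
  ],
)

```text
clock: 22.2
tool_pos: [0.6063, 0.048, 0.0098]
eef_rot: [0.137, 0.991, 0.0, 0.0]
contact_force: [-0.7, -0.2, 5.0]
opening: 0.211
finger_force: 54.9
```

Request:
handwheel(
  rows=[
    {"aperture":0.42,"dz":-0.0004},
    {"aperture":0.42,"dz":-0.0004},
    {"aperture":0.42,"dz":-0.0004},
    {"aperture":0.42,"dz":-0.0004},
    {"aperture":0.42,"dz":-0.01},
    {"aperture":0.42,"dz":-0.05},
    {"aperture":0.42,"dz":-0.1},
    {"aperture":0.42,"dz":-0.15},
    {"aperture":0.42,"dz":-0.17},
  ],
)

```text
clock: 23.1
tool_pos: [0.6084, 0.0483, 0.1849]
eef_rot: [0.138, 0.99, 0.001, 0.004]
contact_force: [1.5, 0.0, -0.6]
opening: 0.42
finger_force: 0.0
```

Run:
```python
from h import *
im,d,p,W=look(*tr(.062,-.037),.012,rad=.045,f='w8.png')
tool([.506,-.272,.18],TY)
```

```text
n 3107 rect [585.7  51.4] [70.5 77.2] 74.5 mean [576.6  53.8] axis 151.4 z95 [0.028  0.0328] table 0.0057
shift [ 0.0121 -0.3365  0.0048] rot [ 0.004  0.01  -0.001] q [-0.11  0.73 -0.08  1.68  0.08  0.73  1.06]
```

View pics/w8.png

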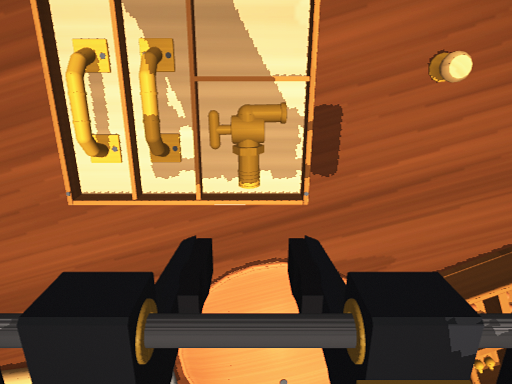

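The tap lies flat in the larger bay, around (245,145), and both handles stand. Next is the knob.

Request:
handwheel(
  rows=[
    {"aperture":1,"dx":0.012,"dy":-0.336,"ay":0.01},
    {"aperture":1,"dx":0.012,"dy":-0.336,"ay":0.01},
    {"aperture":1,"dx":0.012,"dy":-0.336,"ay":0.01},
    {"aperture":1,"dx":0.012,"dy":-0.336,"ay":0.01},
    {"aperture":1,"dx":0.012,"dy":-0.336,"ay":0.01},
    {"aperture":1,"dx":0.012,"dy":-0.336,"ay":0.01},
    {"aperture":1,"dx":0.012,"dy":-0.336,"ay":0.01},
    {"aperture":1,"dx":0.012,"dy":-0.336,"ay":0.01},
    {"aperture":1,"dx":0.012,"dy":-0.336,"ay":0.01},
  ],
)

```text
clock: 24.05
tool_pos: [0.5023, -0.2726, 0.1792]
eef_rot: [0.139, 0.99, 0.001, -0.005]
contact_force: [-0.4, 0.3, 0.8]
opening: 0.999
finger_force: 0.0
```

Run:
```python
from h import *
im,d,p,W=look(.438,-.2535,.03,rad=.045,f='w9.png')
im,d,p,W=look(.438,-.2535,.038,rad=.045)
tool([.438,-.2535,.0133],TY)
```

```text
n 1616 rect [ 434.9 -255.7] [37.1 36.5] 74.2 mean [ 434.3 -255.2] axis 72.0 z95 [0.0427 0.0447] table 0.0009
n 1392 rect [ 434.8 -255.3] [35. 34.] 43.2 mean [ 434.3 -255.2] axis -155.4 z95 [0.043  0.0447] table 0.0009
shift [ 0.066  -0.0019  0.1667] rot [ 0.001 -0.01   0.002] q [ 0.5   0.7  -0.15  1.78  0.15  0.68  1.56]
```

View pics/w9.png

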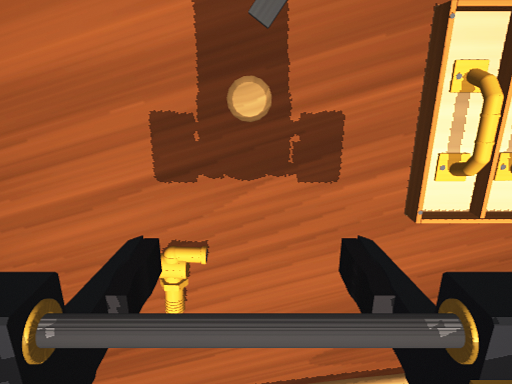

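The knob's head is at (249,98), centred under the open fingers.

Request:
handwheel(
  rows=[
    {"aperture":1,"dx":0.0687,"dy":-0.0047,"dz":0.03,"ay":-0.01},
    {"aperture":1,"dx":0.0687,"dy":-0.0047,"dz":0.07,"ay":-0.01},
    {"aperture":1,"dx":0.0687,"dy":-0.0047,"dz":0.11,"ay":-0.01},
    {"aperture":1,"dx":0.0687,"dy":-0.0047,"dz":0.14,"ay":-0.01},
    {"aperture":1,"dx":0.0687,"dy":-0.0047,"dz":0.16,"ay":-0.01},
    {"aperture":1,"dx":0.0687,"dy":-0.0047,"dz":0.1665,"ay":-0.01},
    {"aperture":1,"dx":0.0687,"dy":-0.0047,"dz":0.1665,"ay":-0.01},
    {"aperture":1,"dx":0.0687,"dy":-0.0047,"dz":0.1665,"ay":-0.01},
  ],
)

```text
clock: 24.95
tool_pos: [0.4349, -0.2569, 0.0143]
eef_rot: [0.137, 0.991, 0.0, 0.001]
contact_force: [0.3, 0.2, 0.5]
opening: 1.003
finger_force: 0.0
```

Request:
handwheel(
  rows=[
    {"aperture":0},
    {"aperture":0},
    {"aperture":0},
    {"aperture":0},
    {"aperture":0},
    {"aperture":0},
    {"aperture":0},
    {"aperture":0},
    {"aperture":0},
  ],
  grip_n=25,
)

```text
clock: 25.85
tool_pos: [0.4341, -0.257, 0.0135]
eef_rot: [0.137, 0.991, 0.0, 0.0]
contact_force: [-0.5, 1.0, 1.4]
opening: 0.413
finger_force: 25.0
```

Request:
handwheel(
  rows=[
    {"aperture":0,"dz":-0.01},
    {"aperture":0,"dz":-0.04},
    {"aperture":0,"dz":-0.08},
    {"aperture":0,"dz":-0.12},
    {"aperture":0,"dz":-0.12},
  ],
)

```text
clock: 26.35
tool_pos: [0.4361, -0.259, 0.1381]
eef_rot: [0.138, 0.99, -0.002, 0.004]
contact_force: [0.3, 0.5, -1.6]
opening: 0.416
finger_force: 25.0
```

Run:
```python
from h import *
print(tr(.062,.057)); tool([*tr(.062,.057),.12],TY)
```

```text
[0.49473495 0.08137749]
shift [0.0368 0.3434 0.0172] rot [-0.002  0.009 -0.001] q [ 0.52  0.7  -0.13  2.02  0.2   0.43  1.54]
```

Request:
handwheel(
  rows=[
    {"aperture":0,"dx":0.037,"dy":0.343,"dz":0.01,"ay":0.009},
    {"aperture":0,"dx":0.037,"dy":0.343,"dz":0.01,"ay":0.009},
    {"aperture":0,"dx":0.037,"dy":0.343,"dz":0.01,"ay":0.009},
    {"aperture":0,"dx":0.037,"dy":0.343,"dz":0.01,"ay":0.009},
    {"aperture":0,"dx":0.037,"dy":0.343,"dz":0.01,"ay":0.009},
    {"aperture":0,"dx":0.037,"dy":0.343,"dz":0.01,"ay":0.009},
    {"aperture":0,"dx":0.037,"dy":0.343,"dz":0.01,"ay":0.009},
    {"aperture":0,"dx":0.037,"dy":0.343,"dz":0.01,"ay":0.009},
    {"aperture":0,"dx":0.037,"dy":0.343,"dz":0.017,"ay":0.009},
    {"aperture":0,"dx":0.037,"dy":0.343,"dz":0.017,"ay":0.009},
  ],
)

```text
clock: 27.35
tool_pos: [0.4906, 0.0809, 0.1154]
eef_rot: [0.138, 0.99, -0.001, -0.006]
contact_force: [-0.1, -1.4, -2.0]
opening: 0.413
finger_force: 25.0
```

Run:
```python
from h import *
im,d,p,W=look(*tr(0,0),.02,rad=.17,zmax=.03,f='w10.png')
tool([*tr(.062,.057),.0225],TY)
```

```text
n 8575 rect [530.5   6.9] [234.5 193.9] 74.1 mean [490.8   8.7] axis 50.3 z95 [0.0258 0.0277] table 0.0009
shift [-0.0045  0.0022  0.0932] rot [-0.002 -0.011 -0.003] q [-0.24  0.73 -0.01  2.05  0.02  0.37  1.02]
```

View pics/w10.png

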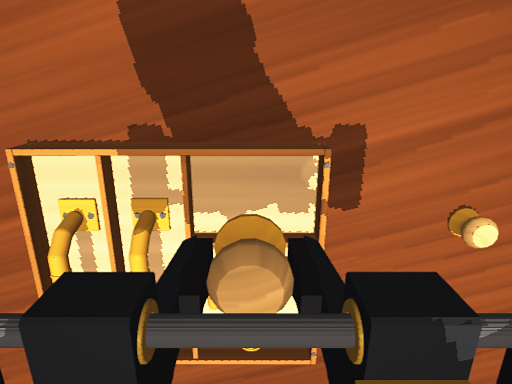

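The knob hangs upright over the smaller bay, and the tray hasn't moved. I lower it.

Request:
handwheel(
  rows=[
    {"aperture":0,"dx":-0.003,"dy":0.002,"dz":0.035,"ay":-0.009},
    {"aperture":0,"dx":-0.003,"dy":0.002,"dz":0.065,"ay":-0.009},
    {"aperture":0,"dx":-0.003,"dy":0.002,"dz":0.083,"ay":-0.009},
    {"aperture":0,"dx":-0.003,"dy":0.002,"dz":0.09,"ay":-0.009},
    {"aperture":0,"dx":-0.003,"dy":0.002,"dz":0.092,"ay":-0.009},
    {"aperture":0,"dx":-0.003,"dy":0.002,"dz":0.092,"ay":-0.009},
  ],
)

```text
clock: 28.0
tool_pos: [0.4947, 0.0834, 0.0249]
eef_rot: [0.138, 0.99, -0.0, 0.0]
contact_force: [0.2, -0.1, -1.3]
opening: 0.412
finger_force: 25.0
```

Request:
handwheel(
  rows=[
    {"aperture":0,"dz":0.0008},
    {"aperture":0,"dz":0.0016},
    {"aperture":0,"dz":0.0016},
  ],
)

```text
clock: 28.3
tool_pos: [0.4947, 0.0842, 0.0234]
eef_rot: [0.137, 0.991, 0.0, 0.0]
contact_force: [-0.3, 0.4, -1.3]
opening: 0.413
finger_force: 25.0
```

Request:
handwheel(
  rows=[
    {"aperture":0,"dz":0.0006},
    {"aperture":0,"dz":0.0012},
    {"aperture":0,"dz":0.0012},
  ],
)

```text
clock: 28.6
tool_pos: [0.4944, 0.0842, 0.0216]
eef_rot: [0.137, 0.991, 0.0, -0.0]
contact_force: [-0.2, 0.7, -0.4]
opening: 0.414
finger_force: 25.0
```

Request:
handwheel(
  rows=[
    {"aperture":0,"dz":0.0008},
    {"aperture":0,"dz":0.0014},
    {"aperture":0,"dz":0.0014},
  ],
)

```text
clock: 28.9
tool_pos: [0.4943, 0.0842, 0.0201]
eef_rot: [0.137, 0.991, -0.0, -0.0]
contact_force: [-0.5, -0.8, -1.7]
opening: 0.413
finger_force: 25.0
```

Request:
handwheel(
  rows=[
    {"aperture":0,"dz":0.0003},
    {"aperture":0,"dz":0.0007},
    {"aperture":0,"dz":0.0007},
  ],
)

```text
clock: 29.2
tool_pos: [0.4944, 0.0842, 0.0196]
eef_rot: [0.137, 0.991, 0.0, 0.0]
contact_force: [-0.7, -0.7, -1.8]
opening: 0.412
finger_force: 25.0
```

Request:
handwheel(
  rows=[
    {"aperture":0,"dz":0.0003},
    {"aperture":0,"dz":0.0006},
    {"aperture":0,"dz":0.0006},
  ],
)

```text
clock: 29.5
tool_pos: [0.4944, 0.0841, 0.0194]
eef_rot: [0.137, 0.991, 0.0, 0.0]
contact_force: [-0.3, -0.7, 3.8]
opening: 0.412
finger_force: 25.0
```

Request:
handwheel(
  rows=[
    {"aperture":0,"dz":0.0002},
    {"aperture":0,"dz":0.0004},
    {"aperture":0,"dz":0.0004},
  ],
)

```text
clock: 29.8
tool_pos: [0.4944, 0.0841, 0.0194]
eef_rot: [0.137, 0.991, 0.0, 0.0]
contact_force: [-1.5, 0.5, 8.8]
opening: 0.415
finger_force: 25.0
```

Contact at 8.8 N. I release, rise, and check.

Request:
handwheel(
  rows=[
    {"aperture":0.53,"dz":-0.0008},
    {"aperture":0.53,"dz":-0.0008},
    {"aperture":0.53,"dz":-0.0008},
    {"aperture":0.53,"dz":-0.015},
    {"aperture":0.53,"dz":-0.05},
    {"aperture":0.53,"dz":-0.1},
    {"aperture":0.53,"dz":-0.15},
    {"aperture":0.53,"dz":-0.2},
    {"aperture":0.53,"dz":-0.25},
  ],
)

```text
clock: 30.7
tool_pos: [0.4936, 0.0839, 0.2716]
eef_rot: [0.137, 0.991, 0.0, 0.0]
contact_force: [0.7, 0.5, 0.2]
opening: 0.531
finger_force: 0.0
```

Request:
handwheel(
  rows=[
    {"aperture":0.53,"dx":-0.1,"dy":0.15},
    {"aperture":0.53,"dx":-0.1,"dy":0.15},
    {"aperture":0.53,"dx":-0.1,"dy":0.15},
    {"aperture":0.53,"dx":-0.1,"dy":0.15},
    {"aperture":0.53,"dx":-0.1,"dy":0.15},
    {"aperture":0.53,"dx":-0.1,"dy":0.15},
  ],
)

```text
clock: 31.3
tool_pos: [0.6307, 0.2009, 0.2686]
eef_rot: [0.137, 0.991, -0.0, -0.0]
contact_force: [-0.1, -0.0, 0.2]
opening: 0.531
finger_force: 0.0
```

Run:
```python
from h import *
im,d,p=snap('side'); a=cv2.resize(im[100:340,130:450],(640,480))
save(a,'f_side.png'); im,d,p=snap('wrist'); save(im,'f_w.png')
```

```text
(no output)
```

View pics/f_side.png

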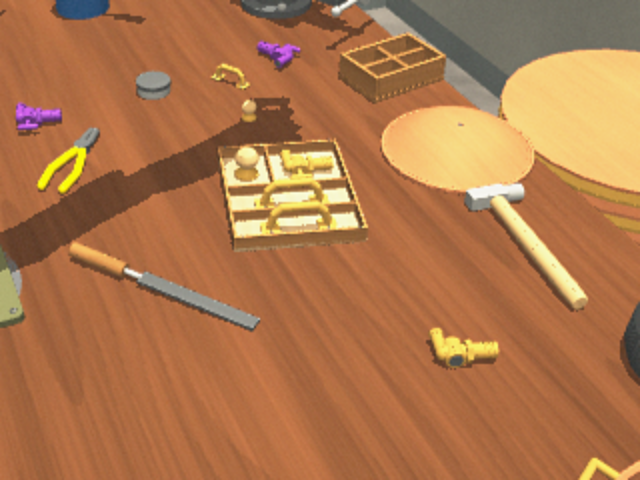

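View pics/f_w.png

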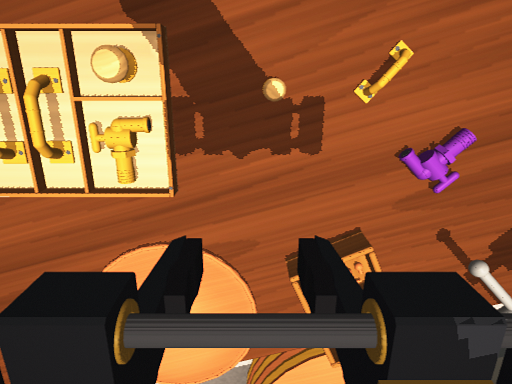

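Everything is in place: the knob is upright at (110,63), the tap flat at (122,145), and the handles stand in the long bays. The look-alikes haven't moved.

```bash
python3 -c "
from plant import finish_job; print(finish_job())"
```

```text
the job is handed in; nothing more can be done
None
```

The tray is made up and handed in at about 31 s: both large handles stand in the long bays, the T-key tap lies flat in the larger short bay, and the large knob stands upright in the smaller one; the small handle, small knob, keyless tap and flux tin were left where they lay.

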